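# Stack stand-off barrels and hold the last one over its gap

## Task

The cradle already has its bottom row of three short stand-off barrels. Lift the two long barrels from their wooden rests over the accent, glue bottle and weight standing in between, without shifting any of those three: lay the first (either one) gently in the gap next to the cradle's tall stop, centred and in line with the short ones, and let go of it; then hold the second centred and in line just above the other gap, about 15 mm higher than where it would lie and touching nothing but the gripper, so I can slip a foam strip under it. Finish like that, still holding the second barrel in the air.

Things in the scene. Friction and masses are not known exactly. Their poses are not given: they have to be found in the camera images.
- barrel_0_center (a point): centre of a loose long stand-off barrel: plain aluminium cylinder, diameter 44 mm, length 60 mm, flat ends, about 0.2 kg. It starts lying level in a wooden V rest (40 mm long along the barrel, 62 mm wide, 22 mm high), its centre 32 mm above the table, so each end overhangs the rest by 10 mm and can be pinched end to end (60 mm) from above. x runs along its axis; it is round, so either direction is the same and y, z turn as it rolls. The other long barrel is identical
- barrel_1_center (a point): centre of a loose long stand-off barrel: plain aluminium cylinder, diameter 44 mm, length 60 mm, flat ends, about 0.2 kg. It starts lying level in a wooden V rest (40 mm long along the barrel, 62 mm wide, 22 mm high), its centre 32 mm above the table, so each end overhangs the rest by 10 mm and can be pinched end to end (60 mm) from above. x runs along its axis; it is round, so either direction is the same and y, z turn as it rolls. The other long barrel is identical
- cradle: fixed steel cradle; base plate 90 (x) x 186 (y) x 12 mm high. On it three short barrels (diameter 44 mm, 40 mm long along x, fixed) lie side by side at y = -54, 0 and +54 mm, centres 34 mm above the table, tops 56 mm. Tall stop: upright plate 80 mm wide (x), 8 mm thick at y = +83 mm, reaching 95 mm above the table; low lip at y = -83 mm, 26 mm high. Origin: centre of the underside of the plate, on the table; z up
- gap_stop (a point): centre that a long barrel has when it lies in this gap, resting on two short barrels: the gap next to the tall stop (27 mm from the cradle's middle, towards the stop). x runs along the barrels, y towards the tall stop, z up. Point is 68.7 mm above the table and 34.7 mm above the centres of the short barrels
- gap_open (a point): centre that a long barrel has when it lies in this gap, resting on two short barrels: the other gap, next to the low lip (27 mm from the cradle's middle, away from the stop). Two long barrels in the two gaps lie 54 mm apart, 10 mm between their sides. x runs along the barrels, y towards the tall stop, z up. Point is 68.7 mm above the table and 34.7 mm above the centres of the short barrels
- accent_circ_a2: bystander: angular roof-shaped sign accent lying face up, 46 x 95 x 49 mm high; stands between the rests and the cradle; origin at the centre of its underside
- glue_bottle: bystander: slim white bottle with pointed cap, 35 mm across, 104 mm high; stands between the rests and the cradle; origin at the centre of its underside
- brass_weight: bystander: small brass hold-down weight, 42 mm across, 56 mm high; stands between the rests and the cradle; origin at the centre of its underside
Not all that is in view belongs to the job. Leave any turquoise look-alike of the part that bears barrel_0_center alone. Leave any pink look-alike of the part that bears barrel_1_center alone.

How it is judged:
By the outcome, as a careful person would: the job done as asked, in the order asked, and still so for the second after the job is handed in, while the arm keeps its last pose, push and grip.
It also fails if it takes over 64 s, if anything falls off the work surface, if the arm or the gripper's body presses on something with over 40 N, if the wrist force passes 120 N, or if a joint passes its speed limit or range.

## Robot

A 6-joint arm with a two-finger parallel gripper is mounted at the origin on a cart in front of the work surface, level with it; the furniture and walls round the work are solid. World frame = base frame: x ahead of the robot, y to its left, z up, the work surface at z = 0. Lengths are in m, angles in rad, forces in N, time in s.
With the tool pointing down it reaches from about 0.275 to 0.725 m from the base axis. Payload 15.9 kg.
Tool frame: the origin (TCP) lies between the finger pads; the fingertips stand ctrl.finger_overhang ahead of it and the grasp point (between the pads) lies 5 mm behind it (ctrl.finger_overhang is the distance from the TCP to the fingertips, in m); z points along the fingers, y is the line along which they close (so a half turn about z gives the same grasp; the last joint's range is limited). The gripper opens to 85 mm and grips with 20 to 120 N. Pads are 22 mm wide; open, the fingers measure 114 mm over their backs; the gripper's body (76 mm by 85 mm) begins 54 mm behind the grasp point. The pads swing forward as they close: fully open they stand 13 mm farther back than shut.
Start: joints at [-1.207, 0.213, -0.034, 1.323, 0, 1.571], TCP at [0.178, -0.467, 0.245] pointing down, gripper open.
Joint ranges: [-2.98, 2.98], [-0.74, 1.72], [-1.14, 1.35], [-2.1, 2.04], [-1.57, 1.44], [-3.14, 3.14]. Speed limits (rad/s): [1.89, 1.89, 2.39, 2.57, 3.14, 3.14].

## Interface

Orientations are given as [roll, pitch, yaw] about the fixed x, y, z axes, in that order (R = Rz(yaw) Ry(pitch) Rx(roll)).
In Python, from rig import get_state, capture, camera_model, ctrl, spotter gives the robot as it stands. The module is installed in compiled form; this text tells all that it offers.
- The arm moves only by the tool servo_tool, never from a script. Its arguments are lists of equal length, an entry for each row: "turn": the turn, a rotation vector about the tool's x, y, z in rad, a list of three; "dp": the shift along the tool's x, y, z in mm, a list of three; "hand": the opening, from -1 (shut) to 1 (fully open), so that 0 is half open. In form: {"turn": [[ax, ay, az], ...], "dp": [[x, y, z], ...], "hand": [hand, ...]}. A call has 1 to 20 rows; each row is the pose to reach, as a shift and turn from the pose commanded when the call began, along the tool's axes at that moment; what a row does not reach only later rows make up. A row lasts 1/10 s, in which the tool goes at most 50 mm and 8.59 degrees, less where a joint would pass 70% of its speed; a pose out of reach is approached as far as the arm can. A call with a gripper value outside its range is refused whole. The fingers move at their own pace and stop on an object; "newtons" is the grip in N (left out, the last holds). Time passes only in rows, so rows that repeat a pose let the fingers close. It gives the time, the measured TCP pose, the force, the opening and the grip force at its end, in the units of the state.
- get_state(): the state, without advancing time (a new reading comes with each control period).
- capture(name): name is "scene" or "top" or "wrist"; returns the picture (480x640x3 uint8, red, green, blue); there is no depth.
- camera_model(name): a dict with "intrinsics" (3x3 intrinsics, pixels), "R" (3x3) and "t" (3): a world point X has camera coordinates R X + t; the wrist camera has in their place "hand_eye" (4x4, takes a point from camera to tool coordinates, whose origin is the TCP and whose axes are the flange's). Camera axes: x right, y down, z forward; pixel columns grow to the right and rows downward; lengths in m; the calibration is good to about 2 mm. A picture is of the moment at which its call begins: read the wrist's pose just before it. camera_model takes no time and is no camera call.
- ctrl.close_job(): hands the job in; it is judged then, once.
Trained networks look in the newest picture that a camera, given by its name, has taken for a name from the list of things; names that differ only in an ending like _2 or _b are one class to them, and where a whole thing is asked for, a point or a joint stands for the part that bears it (a point fixed in the world has none). Each returns a list of dicts, best first, with "p" (0 to 1); they miss things now and then, are a little off and sometimes report something else, mostly with a low value. They report only what shows in the picture. A call takes as long as a camera call. They do not tell look-alikes from the thing itself.
- spotter.boxes_of(target, camera): "bbox" ([left, top, right, bottom] in pixels, round what is visible of it).
- spotter.outline_of(target, camera): "mask" (480x640 bool, what is visible of it) and "bbox" ([left, top, right, bottom] in pixels, round what is visible of it).
The state is a dict: "t": time; "joint_positions": joint angles; "qvel": joint speeds; "joint_efforts": joint torques, N m; "position": TCP position; "tcp_rot": TCP orientation; "ft_force": force on the tool from outside, world axes, zero at the start; "moment": the same for the moment, N m; "grip_width": finger opening in m; "grasp_force": force on a finger pad.
Only numpy, scipy, OpenCV 4.12 (cv2) and the standard library are available. Lean on these libraries where they do the work, as an engineer would, in place of code of your own. Each camera call takes 0.05 s, during which the arm holds its last target. There are 200 camera calls.

## Working session

There is one attempt and no reset: what is moved stays moved. The work goes in short steps, Python scripts to look and compute and a tool call to move; the robot and the scene stay as the last step left them, time stands still between calls to the robot, and variables do not carry over. Pictures are saved under pics/ and viewed, at most 10 in all, crops included, and the job is handed in when it is done.

Besides the shell and the picture viewer there is one more tool, called after "Call:" by a JSON object that holds its "fn" and its "kwargs", one argument or row to a line. servo_tool: Moves the arm, as the interface text tells. Its arguments: {"type":"object","properties":{"turn":{"type":"array"},"dp":{"type":"array"},"hand":{"type":"array"},"newtons":{"type":"number"}},"required":["turn","dp","hand"]}

```bash
mkdir -p pics
python3 - <<'E'
from rig import *
import cv2, numpy as np
s=get_state();print({k:np.round(v,4).tolist() for k,v in s.items()}, ctrl.finger_overhang)
ims=[]
for n in ["scene","top"]:
    im=capture(n);ims.append(im)
    m=camera_model(n);print(n,np.round(m["intrinsics"],1).tolist(),np.round(m["R"],3).tolist(),np.round(m["t"],3).tolist())
    cv2.imwrite(f"pics/{n}0.png",cv2.cvtColor(im,cv2.COLOR_RGB2BGR))
    for t in ["barrel_0_center","cradle","accent_circ_a2","glue_bottle","brass_weight"]:
        print(n,t,[(np.round(b["bbox"]).tolist(),round(b["p"],2)) for b in spotter.boxes_of(t,n)][:5])
print(camera_model("wrist"))
E
```

```text
{'t': 0.0, 'joint_positions': [-1.207, 0.2134, -0.035, 1.3235, -0.0, 1.5708], 'qvel': [-0.0002, 0.0007, -0.0009, 0.0012, -0.0008, 0.0], 'joint_efforts': [0.0063, -68.6159, 48.7118, 0.0176, 0.0003, -0.0], 'position': [0.1778, -0.467, 0.2448], 'tcp_rot': [-3.1404, 0.0, 0.3638], 'ft_force': [0.3623, 0.3331, -0.109], 'moment': [0.0158, 0.0312, -0.0043], 'grasp_force': 0.0, 'grip_width': 0.0853} 0.014
scene [[613.9, 0.0, 310.3], [0.0, 613.9, 230.7], [0.0, 0.0, 1.0]] [[-0.777, -0.629, -0.012], [-0.473, 0.597, -0.647], [0.414, -0.498, -0.762]] [0.465, 0.282, 1.214]
scene barrel_0_center [([266.0, 287.0, 298.0, 323.0], 0.88), ([215.0, 279.0, 251.0, 300.0], 0.55)]
scene cradle [([360.0, 138.0, 429.0, 196.0], 0.63)]
scene accent_circ_a2 [([334.0, 237.0, 363.0, 280.0], 0.93)]
scene glue_bottle [([306.0, 215.0, 325.0, 251.0], 0.57), ([268.0, 289.0, 301.0, 320.0], 0.36)]
scene brass_weight []
top [[501.8, 0.0, 324.3], [0.0, 501.8, 241.8], [0.0, 0.0, 1.0]] [[0.014, -1.0, -0.025], [-0.991, -0.01, -0.137], [0.137, 0.027, -0.99]] [0.068, 0.56, 1.264]
top barrel_0_center [([247.0, 208.0, 273.0, 233.0], 0.76), ([265.0, 253.0, 280.0, 280.0], 0.62)]
top cradle [([426.0, 226.0, 501.0, 267.0], 0.83)]
top accent_circ_a2 [([324.0, 275.0, 361.0, 299.0], 0.88)]
top glue_bottle [([334.0, 233.0, 348.0, 251.0], 0.44)]
top brass_weight [([335.0, 204.0, 351.0, 221.0], 0.75)]
{'intrinsics': array([[390.83975007,   0.        , 314.31719295],
       [  0.        , 390.83975007, 237.49293296],
       [  0.        ,   0.        ,   1.        ]]), 'hand_eye': array([[-2.68630939e-04, -9.60229719e-01, -2.79211057e-01,
         7.24432475e-02],
       [ 9.99999954e-01, -2.18007871e-04, -2.12360105e-04,
        -2.12030387e-04],
       [ 1.43044276e-04, -2.79211101e-01,  9.60229733e-01,
        -1.28192902e-01],
       [ 0.00000000e+00,  0.00000000e+00,  0.00000000e+00,
         1.00000000e+00]])}
```

View pics/scene0.png

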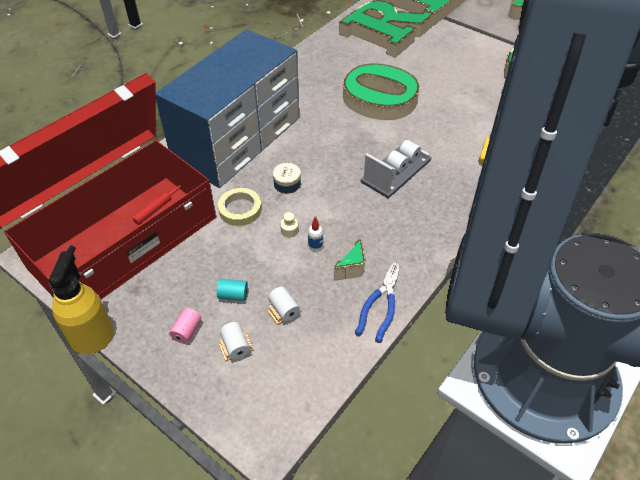

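View pics/top0.png

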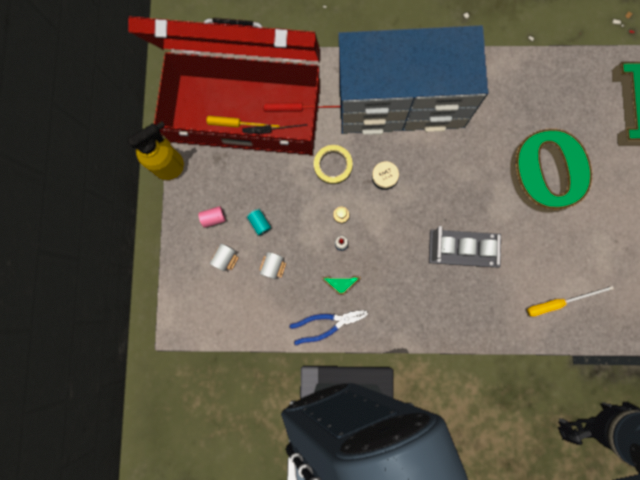

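The scene view shows two bare aluminium barrels on rests at (235,341) and (283,305). The turquoise look-alike is at (232,290) and the pink one at (185,325). In the top view the aluminium ones are at (225,258) and (272,265), turquoise is at (259,221) and pink at (210,216). The cradle is at (465,247) with its tall stop on the left (+y). The bare metal ones on wooden rests fit the description, so I'll confirm them in a crop and triangulate.

```bash
cat > h.py <<'E'
from rig import *
import cv2, numpy as np
from scipy.spatial.transform import Rotation as Ro
def cam(n,s=None):
    m=camera_model(n);K=m["intrinsics"]
    if n!="wrist": return K,np.array(m["R"]),np.array(m["t"])
    s=s or get_state();T=np.eye(4);T[:3,:3]=Ro.from_euler("xyz",s["tcp_rot"]).as_matrix();T[:3,3]=s["position"]
    I=np.linalg.inv(T@m["hand_eye"]);return K,I[:3,:3],I[:3,3]
def onz(c,uv,z):
    K,R,t=c;C=-R.T@t;d=R.T@np.linalg.solve(K,[*uv,1]);return C+d*(z-C[2])/d[2]
def proj(c,X):
    K,R,t=c;p=K@(R@np.array(X).T+t[:,None]);return (p[:2]/p[2]).T
def tri(obs):
    A=[];b=[]
    for c,uv in obs:
        K,R,t=c;C=-R.T@t;d=R.T@np.linalg.solve(K,[*uv,1]);d/=np.linalg.norm(d);P=np.eye(3)-np.outer(d,d);A.append(P);b.append(P@C)
    X=np.linalg.solve(sum(A),sum(b));return X,[proj(c,[X])[0]-uv for c,uv in obs]
def save(n,im): cv2.imwrite("pics/"+n,cv2.cvtColor(im,cv2.COLOR_RGB2BGR))
E
python3 - <<'E'
from h import *
a=cv2.imread("pics/top0.png")[190:310,190:510];b=cv2.imread("pics/scene0.png")[120:370,150:450]
a=cv2.resize(a,None,fx=2.5,fy=2.5,interpolation=2);b=cv2.resize(b,(360,300),interpolation=2)
o=np.zeros((600,800,3),np.uint8);o[:300]=a;o[300:,:360]=b
c=cv2.resize(cv2.imread("pics/top0.png")[220:274,420:508],(440,270),interpolation=2);o[300:570,360:]=c
cv2.imwrite("pics/c1.png",o)
T,S=cam("top"),cam("scene")
print("cam",-T[1].T@T[2],-S[1].T@S[2])
for n,u,v in [("near",(272,265),(284,303)),("far",(224,257),(235,340)),("accent",(342,286),(348,260)),("glue",(341,242),(315,235)),("brass",(342,214),(289,225)),("cradle",(465,247),(396,167))]:
    X,e=tri([(T,u),(S,v)]);print(n,X.round(3),np.round(e,1).tolist(),onz(T,u,.035).round(3))
E
```

```text
cam [0.38139695 0.03938416 1.32978676] [-0.00734235  0.72829966  1.11351555]
near [0.499 0.211 0.031] [[-0.1, -0.1], [0.1, 0.0]] [0.498 0.21  0.035]
far [0.519 0.338 0.027] [[-0.2, -0.3], [0.4, 0.1]] [0.517 0.336 0.035]
accent [0.453 0.032 0.032] [[-1.7, -2.9], [3.9, 0.5]] [0.446 0.028 0.035]
glue [0.559 0.031 0.041] [[0.0, 0.1], [-0.1, -0.0]] [0.56  0.031 0.035]
brass [0.638 0.03  0.017] [[-0.1, -0.2], [0.3, 0.0]] [0.634 0.029 0.035]
cradle [ 0.553 -0.294  0.013] [[0.0, 0.0], [-0.0, -0.0]] [ 0.55  -0.289  0.035]
```

View pics/c1.png

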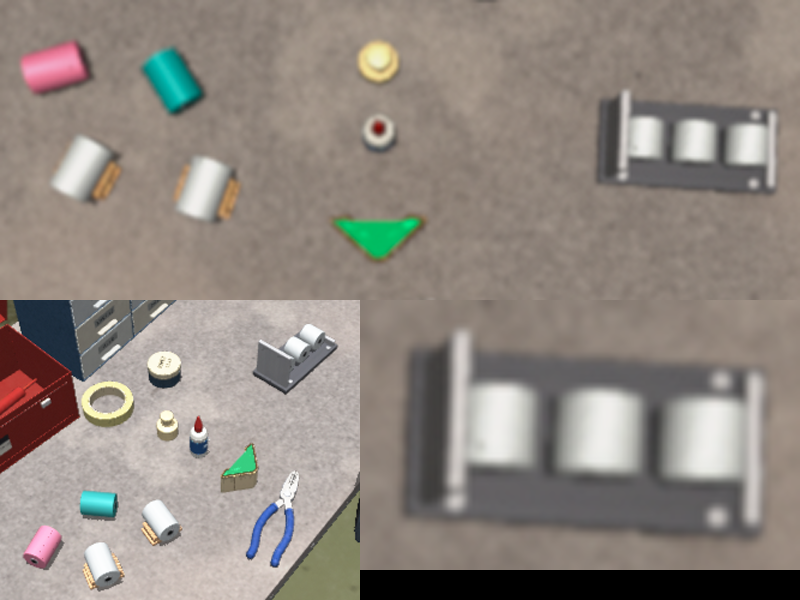

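The crop shows the bare aluminium barrels at crop (85,170) and (207,188), each with its wooden rest visible; pink and turquoise are elsewhere. Heights triangulate to about 30 mm, which agrees with the text. I'm moving over the cradle for a close look.

Call:
{"fn": "servo_tool", "kwargs": {
  "turn": [
    [0, 0, -1.15],
    [0, 0, -1.15],
    [0, 0, -1.15],
    [0, 0, -1.15],
    [0, 0, -1.15],
    [0, 0, -1.15],
    [0, 0, -1.15],
    [0, 0, -1.15],
    [0, 0, -1.15],
    [0, 0, -1.15],
    [0, 0, -1.15],
    [0, 0, -1.15]
  ],
  "dp": [
    [380, -44, 0],
    [380, -44, 0],
    [380, -44, 0],
    [380, -44, 0],
    [380, -44, 0],
    [380, -44, 0],
    [380, -44, 0],
    [380, -44, 0],
    [380, -44, 0],
    [380, -44, 0],
    [380, -44, 0],
    [380, -44, 0]
  ],
  "hand": [1, 1, 1, 1, 1, 1, 1, 1, 1, 1, 1, 1]
}}

```text
t: 1.8
position: [0.5165, -0.2916, 0.2456]
tcp_rot: [3.141, 0.0, 1.512]
ft_force: [-0.1, -0.7, -0.3]
grip_width: 0.0853
grasp_force: 0.0
```

Run:
```python
from h import *
s=get_state();print(s["t"],np.round(s["position"],4),np.round(s["tcp_rot"],4),np.abs(s["qvel"]).max())
im=capture("wrist");save("w_cr.png",im)
np.save("w_cr.npy",np.r_[s["position"],s["tcp_rot"]])
print([(b["bbox"],b["p"]) for b in spotter.boxes_of("cradle","wrist")])
```

```text
1.8 [ 0.5165 -0.2916  0.2456] [3.1414e+00 2.0000e-04 1.5117e+00] 0.0026446275530300095
[([304.0, 99.5, 424.6, 294.3], 0.61)]
```

View pics/w_cr.png

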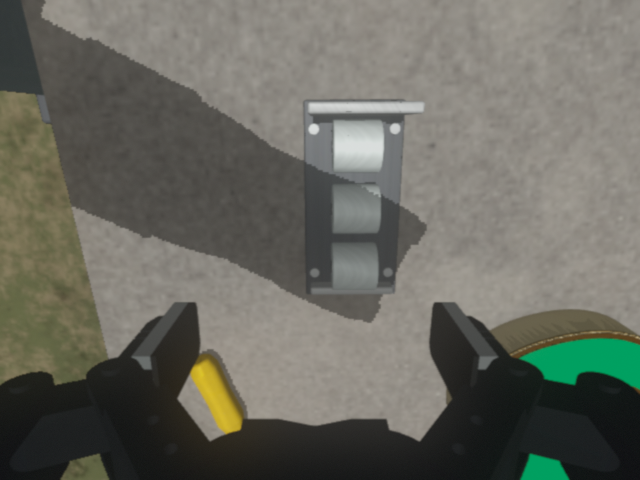

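The wrist view shows the cradle spanning (304–424, 100–294), with the tall stop on top at (310–424, 107) and short barrels at (358,146), (356,208) and (355,266). I'm fitting the cradle pose from these features and overlaying the model.

```bash
cat >> h.py <<'E'
def state(f):
    a=np.load(f);return dict(position=a[:3],tcp_rot=a[3:])
def cr(p,L):
    c,s=np.cos(p[2]),np.sin(p[2]);L=np.atleast_2d(L).astype(float)/1000;return np.c_[p[0]+c*L[:,0]-s*L[:,1],p[1]+s*L[:,0]+c*L[:,1],L[:,2]+(p[3] if len(p)>3 else 0)]
E
python3 - <<'E'
from h import *
from scipy.optimize import least_squares
c=cam("wrist",state("w_cr.npy"))
L=[[-40,87,95],[40,87,95],[-45,-93,12],[45,-93,12],[-20,54,56],[20,54,56],[-20,0,56],[20,0,56],[-20,-54,56],[20,-54,56]]
U=np.array([(309,102),(424,103),(306,293),(394,292),(333,146),(383,146),(333,208),(380,208),(332,266),(379,266)],float)
w=np.array([[1,1]]*4+[[1,0]]*6)
f=lambda p:((proj(c,cr(p,L))-U)*w).ravel()
for x0 in ([.553,-.29,0],[.553,-.29,0,0]):
    r=least_squares(f,x0,loss="soft_l1");print(r.x.round(4),np.round(r.fun.reshape(-1,2),1).tolist())
p=least_squares(f,[.553,-.29,0],loss="soft_l1").x
np.save("crad.npy",p)
im=cv2.imread("pics/w_cr.png")
k=4;x0,y0=285,90
o=cv2.resize(im[y0:y0+150,x0:x0+150][:],None,fx=k,fy=k,interpolation=2)
o=cv2.resize(im[85:305,280:440],(436,600),interpolation=2);k=600/220
def poly(L,col):
    q=((proj(c,cr(p,L))-[280-.5,85-.5])*k).astype(int);cv2.polylines(o,[q],True,col,1)
poly([[-45,-93,12],[45,-93,12],[45,93,12],[-45,93,12]],(0,255,0))
poly([[-40,79,95],[40,79,95],[40,87,95],[-40,87,95]],(0,0,255))
poly([[-45,-93,0],[45,-93,0],[45,93,0],[-45,93,0]],(255,255,0))
for y in(-54,0,54):
    poly([[-20,y,56],[20,y,56]],(255,0,0))
    for x in (-20,20): poly([[x,y+22*np.cos(a),34+22*np.sin(a)] for a in np.linspace(0,2*np.pi,40)],(255,0,255))
cv2.imwrite("pics/c2.png",o)
E
```

```text
[ 0.553  -0.2946 -0.0531] [[-2.5, -0.1], [1.1, -1.9], [-0.8, 2.3], [0.6, 2.8], [0.1, 0.0], [0.5, 0.0], [-0.4, 0.0], [0.7, 0.0], [0.2, 0.0], [-0.9, 0.0]]
[ 0.5537 -0.2949 -0.0565 -0.0068] [[-0.8, 0.7], [-0.0, -0.7], [-0.2, -0.4], [-0.3, 0.4], [0.9, 0.0], [0.3, 0.0], [0.2, 0.0], [0.3, 0.0], [0.6, 0.0], [-1.4, 0.0]]
```

View pics/c2.png

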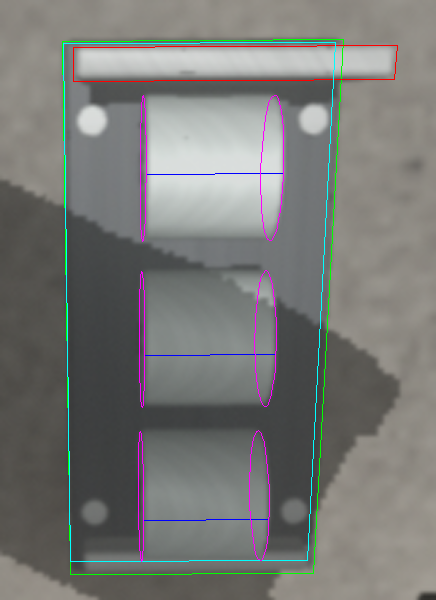

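The overlay fits within 1–2 px, with the cradle at about (0.553, -0.295) and yaw about -0.054, and the tall stop towards +y. Next I'll look at both barrels from close by.

Call:
{"fn": "servo_tool", "kwargs": {
  "turn": [
    [0, 0, 0.22],
    [0, 0, 0.22],
    [0, 0, 0.22],
    [0, 0, 0.22],
    [0, 0, 0.22],
    [0, 0, 0.22],
    [0, 0, 0.22],
    [0, 0, 0.22],
    [0, 0, 0.22],
    [0, 0, 0.22],
    [0, 0, 0.22],
    [0, 0, 0.22],
    [0, 0, 0.22],
    [0, 0, 0.22]
  ],
  "dp": [
    [488, -45, 0],
    [488, -45, 0],
    [488, -45, 0],
    [488, -45, 0],
    [488, -45, 0],
    [488, -45, 0],
    [488, -45, 0],
    [488, -45, 0],
    [488, -45, 0],
    [488, -45, 0],
    [488, -45, 0],
    [488, -45, 0],
    [488, -45, 0],
    [488, -45, 0]
  ],
  "hand": [1, 1, 1, 1, 1, 1, 1, 1, 1, 1, 1, 1, 1, 1]
}}

```text
t: 3.3
position: [0.5005, 0.1976, 0.2455]
tcp_rot: [3.141, -0.0, 1.292]
ft_force: [0.5, -1.1, -0.4]
grip_width: 0.0852
grasp_force: 0.0
```

Run:
```python
from h import *
s=get_state();print(s["t"],np.round(s["position"],4),np.round(s["tcp_rot"],4),np.abs(s["qvel"]).max())
im=capture("wrist");save("w_b.png",im)
np.save("w_b.npy",np.r_[s["position"],s["tcp_rot"]])
c=cam("wrist",s)
for i,b in enumerate(spotter.outline_of("barrel_0_center","wrist")):
    m=b["mask"].astype(np.uint8)
    r=cv2.minAreaRect(cv2.findNonZero(m)); np.save(f"mask{i}.npy",m)
    print(b["bbox"],b["p"],m.sum(),r,im[b["mask"]].mean(0).round(),onz(c,r[0],.04).round(3))
```

```text
3.3 [0.5005 0.1976 0.2455] [ 3.1414 -0.      1.2919] 0.0023473130715735047
[269.3, 165.5, 343.0, 219.1] 0.97 3543 ((306.911865234375, 191.49740600585938), (72.23347473144531, 49.80199432373047), 1.6846843957901) [156. 161. 158.] [0.5   0.215 0.04 ]
[382.4, 66.7, 471.2, 153.9] 0.82 4212 ((425.68408203125, 107.83849334716797), (52.34355926513672, 85.48473358154297), 43.02506637573242) [ 52. 149. 144.] [0.612 0.254 0.04 ]
```

View pics/w_b.png

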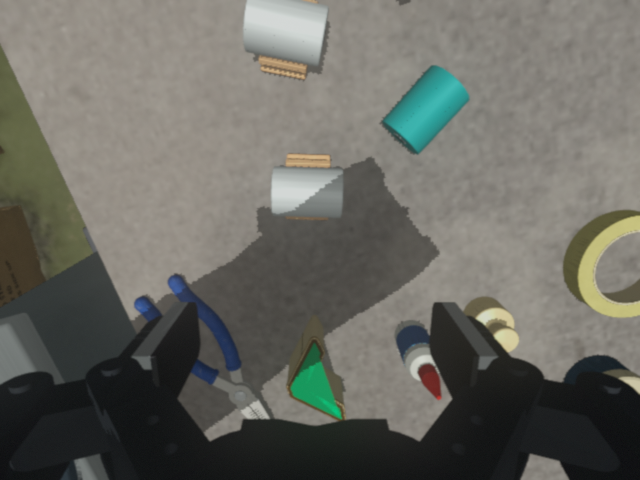

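The wrist view shows the near barrel at (307,192) in its rest with its axis nearly horizontal, the far barrel at (286,30), and the turquoise look-alike at (426,108), which I'll leave alone. I'm fitting the near cylinder.

```bash
cat >> h.py <<'E'
from scipy.optimize import minimize
def cyl(q,n=40):
    x,y,z,f=q;a=np.linspace(0,2*np.pi,n);d=np.array([np.cos(f),np.sin(f),0]);e=np.array([-np.sin(f),np.cos(f),0])
    return np.vstack([np.array([x,y,z])+sg*.03*d+.022*(np.cos(a)[:,None]*e+np.sin(a)[:,None]*[0,0,1]) for sg in(-1,1)])
def sil(c,q,sh):
    h=cv2.convexHull(((proj(c,cyl(q))+.5)*16-8).astype(np.int32).reshape(-1,1,2));m=np.zeros((sh[0],sh[1]),np.uint8);cv2.fillConvexPoly(m,h,255,cv2.LINE_AA,4);return m/255.
def fit(views,x0,z=None):
    V=[(c,cv2.GaussianBlur(m.astype(float),(0,0),1.5)) for c,m in views]
    g=lambda p:[p[0]/100,p[1]/100,z if z is not None else p[3]/100,p[2]/10]
    f=lambda p:sum(((cv2.GaussianBlur(sil(c,g(p),m.shape),(0,0),1.5)-m)**2).sum()/m.sum() for c,m in V)
    p0=[x0[0]*100,x0[1]*100,x0[3]*10]+([x0[2]*100] if z is None else [])
    S=np.vstack([p0]+[np.array(p0)+.6*e for e in np.eye(len(p0))])
    r=minimize(f,p0,method="Nelder-Mead",options=dict(initial_simplex=S,xatol=.005,fatol=1e-5,maxiter=400));return np.array(g(r.x)),r.fun
E
python3 - <<'E'
from h import *
c=cam("wrist",state("w_b.npy"));m=np.load("mask0.npy")
V=[(c,m)]
print(fit(V,[.5,.213,.032,-.28],.032),fit(V,[.5,.213,.032,-.28]))
for n in("top","scene"):
    capture(n)
    for b in spotter.outline_of("barrel_0_center",n):
        C=cam(n);uv=proj(C,[[.5,.213,.032]])[0];bb=b["bbox"]
        if bb[0]<uv[0]<bb[2] and bb[1]<uv[1]<bb[3]: V.append((C,b["mask"]));print(n,b["p"],fit(V[-1:],[.5,.213,.032,-.28],.032));break
print(len(V),fit(V,[.5,.213,.032,-.28]))
E
```

```text
(array([ 0.49950933,  0.21313371,  0.032     , -0.31483494]), np.float64(0.01289246883865229)) (array([ 0.49881958,  0.21143464,  0.02105632, -0.31365643]), np.float64(0.0014542453372023774))
scene 0.84 (array([ 0.49866546,  0.21171408,  0.032     , -0.32257248]), np.float64(0.024672181057839245))
2 (array([ 0.49923461,  0.2120917 ,  0.02923469, -0.31837965]), np.float64(0.040203173254179644))
```

Call:
{"fn": "servo_tool", "kwargs": {
  "turn": [
    [0, 0, 0.038],
    [0, 0, 0.038],
    [0, 0, 0.038],
    [0, 0, 0.038],
    [0, 0, 0.038]
  ],
  "dp": [
    [13.4, -5.4, 45],
    [13.4, -5.4, 90],
    [13.4, -5.4, 125],
    [13.4, -5.4, 135],
    [13.4, -5.4, 135]
  ],
  "hand": [1, 1, 1, 1, 1]
}}

```text
t: 4.1
position: [0.4982, 0.2129, 0.1098]
tcp_rot: [-3.14, 0.001, 1.256]
ft_force: [0.1, 0.5, 0.3]
grip_width: 0.0853
grasp_force: 0.0
```

```bash
cat > look.py <<'E'
from h import *
import sys
q=[float(a) for a in sys.argv[2:6]]
s=get_state();im=capture("wrist");save(sys.argv[1]+".png",im);np.save(sys.argv[1]+".npy",np.r_[s["position"],s["tcp_rot"]])
print(s["t"],np.round(s["position"],4),np.round(s["tcp_rot"],4));c=cam("wrist",s)
uv=proj(c,[q[:3]])[0]
for b in spotter.outline_of("barrel_0_center","wrist"):
    bb=b["bbox"];print(np.round(bb),round(b["p"],2))
    if bb[0]<uv[0]<bb[2] and bb[1]<uv[1]<bb[3]:
        np.save(sys.argv[1]+"_m.npy",b["mask"])
        print(fit([(c,b["mask"])],q,.032),fit([(c,b["mask"])],q))
E
python3 look.py w_b2 .499 .212 .032 -.317
```

```text
4.1 [0.4982 0.2129 0.1098] [-3.1401e+00  1.3000e-03  1.2557e+00]
[254. 219. 375. 300.] 0.86
(array([ 0.49936706,  0.21282837,  0.032     , -0.30105871]), np.float64(0.016831320076644604)) (array([ 0.49886944,  0.21097622,  0.02629155, -0.30126422]), np.float64(0.0023119833504843808))
[428.  49. 582. 194.] 0.67
```

View pics/w_b2.png

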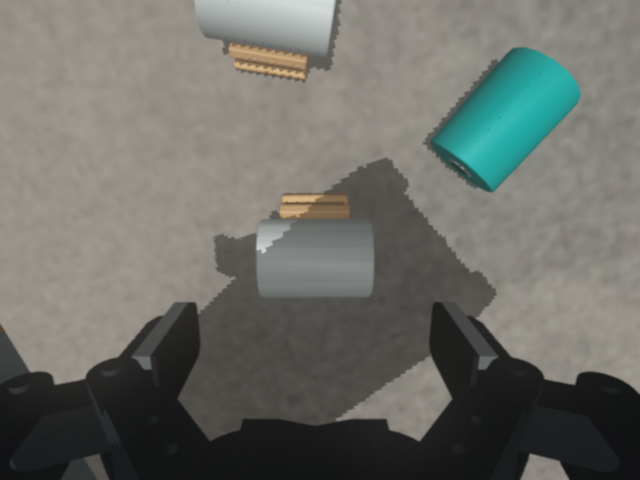

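The picture shows the near barrel centred at (316,258), midway between the pads (198 and 432), and square to them. I'm descending and gripping.

Call:
{"fn": "servo_tool", "kwargs": {
  "turn": [
    [0, 0, -0.006],
    [0, 0, -0.006],
    [0, 0, -0.006],
    [0, 0, -0.006],
    [0, 0, -0.006],
    [0, 0, -0.006],
    [0, 0, -0.006],
    [0, 0, -0.006],
    [0, 0, -0.006],
    [0, 0, -0.006],
    [0, 0, -0.006],
    [0, 0, -0.006],
    [0, 0, -0.006],
    [0, 0, -0.006]
  ],
  "dp": [
    [-0.8, 1, 25],
    [-0.8, 1, 50],
    [-0.8, 1, 70],
    [-0.8, 1, 80],
    [-0.8, 1, 83],
    [-0.8, 1, 83],
    [-0.8, 1, 83],
    [-0.8, 1, 83],
    [-0.8, 1, 83],
    [-0.8, 1, 83],
    [-0.8, 1, 83],
    [-0.8, 1, 83],
    [-0.8, 1, 83],
    [-0.8, 1, 83]
  ],
  "hand": [1, 1, 1, 1, 1, 1, 0.6, 0.5, 0.4, 0.3, 0, -1, -1, -1],
  "newtons": 40
}}

```text
t: 5.6
position: [0.4997, 0.2124, 0.0281]
tcp_rot: [3.141, -0.001, 1.262]
ft_force: [-3.7, -0.7, 9.2]
grip_width: 0.0593
grasp_force: 41.1
```

Call:
{"fn": "servo_tool", "kwargs": {
  "turn": [
    [0, 0, 0],
    [0, 0, 0],
    [0, 0, 0],
    [0, 0, 0],
    [0, 0, 0],
    [0, 0, 0],
    [0, 0, 0],
    [0, 0, 0],
    [0, 0, 0]
  ],
  "dp": [
    [0, 0, -4],
    [0, 0, -14],
    [0, 0, -34],
    [0, 0, -64],
    [0, 0, -100],
    [0, 0, -140],
    [0, 0, -170],
    [0, 0, -190],
    [0, 0, -192]
  ],
  "hand": [-1, -1, -1, -1, -1, -1, -1, -1, -1]
}}

```text
t: 6.5
position: [0.5005, 0.2125, 0.2224]
tcp_rot: [3.138, -0.003, 1.262]
ft_force: [0.4, 0.4, -2.1]
grip_width: 0.0596
grasp_force: 44.1
```

Call:
{"fn": "servo_tool", "kwargs": {
  "turn": [
    [0, 0, 0],
    [0, 0, -0.02],
    [0, 0, -0.04],
    [0, 0, -0.06],
    [0, 0, -0.08],
    [0, 0, -0.1],
    [0, 0, -0.12],
    [0, 0, -0.14],
    [0, 0, -0.16],
    [0, 0, -0.18],
    [0, 0, -0.2],
    [0, 0, -0.22],
    [0, 0, -0.24],
    [0, 0, -0.25],
    [0, 0, -0.255],
    [0, 0, -0.255],
    [0, 0, -0.255],
    [0, 0, -0.255]
  ],
  "dp": [
    [-8, 4, 0],
    [-26, 12, 0],
    [-55, 25, 0],
    [-90, 40, 0],
    [-126, 57, 0],
    [-162, 73, 0],
    [-198, 89, 0],
    [-234, 105, 0],
    [-270, 121, 0],
    [-306, 137, 0],
    [-342, 154, 0],
    [-376, 169, 0],
    [-404, 181, 0],
    [-424, 190, 0],
    [-436, 196, 0],
    [-441, 198, 0],
    [-441, 198, 0],
    [-441, 198, 0]
  ],
  "hand": [-1, -1, -1, -1, -1, -1, -1, -1, -1, -1, -1, -1, -1, -1, -1, -1, -1, -1]
}}

```text
t: 8.3
position: [0.5538, -0.2673, 0.2192]
tcp_rot: [-3.141, -0.0, 1.517]
ft_force: [-0.2, 1.1, -2.2]
grip_width: 0.0595
grasp_force: 43.9
```

Run:
```python
from h import *
s=get_state();print(s["t"],np.round(s["position"],4),np.round(s["tcp_rot"],4),s["grip_width"],np.round(s["ft_force"],1))
im=capture("wrist");save("w_h1.png",im);np.save("w_h1.npy",np.r_[s["position"],s["tcp_rot"]])
```

```text
8.3 [ 0.5538 -0.2673  0.2192] [-3.1413e+00 -4.0000e-04  1.5173e+00] 0.059532351172743095 [-0.2  1.1 -2.2]
```

View pics/w_h1.png

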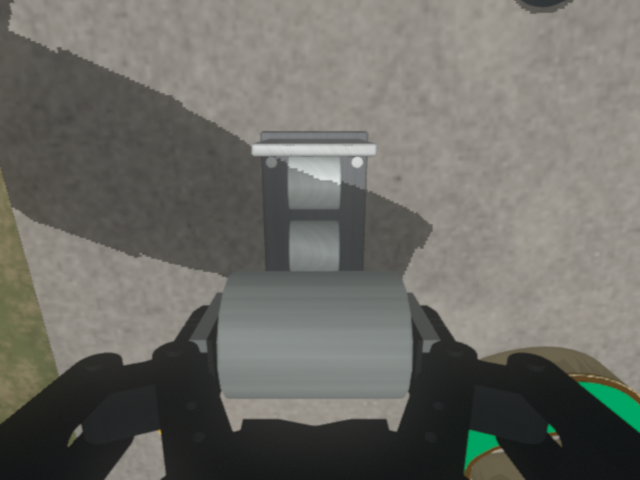

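The barrel is held level: its ends at columns 218 and 412 centre on 315, and the short barrels at 288–341 centre on 314.5, so it is in line in x and yaw. I'll refine the y offset with a joint fit of both views and find the barrel's place in the gripper.

Run:
```python
from h import *
from scipy.optimize import least_squares
c1=cam("wrist",state("w_cr.npy"));c2=cam("wrist",state("w_h1.npy"))
L1=[[-40,87,95],[40,87,95],[-40,79,95],[40,79,95],[-20,54,56],[20,54,56],[-20,0,56],[20,0,56],[-20,-54,56],[20,-54,56]]
s=220/600
U1=[(280+74*s,85+46*s),(280+398*s,85+45*s),(280+74*s,85+80*s),(280+395*s,85+78*s),(333,146),(383,146),(333,208),(380,208),(332,266),(379,266)]
L2=[[-45,93,12],[45,93,12],[-40,87,95],[40,87,95],[-40,79,95],[40,79,95],[-20,54,56],[20,54,56],[-20,0,56],[20,0,56]]
U2=[(262,132),(367,131.5),(252,144.5),(376,144.5),(254,155.5),(375,155.5),(288,180),(341,180),(289,240),(340,240)]
w1=np.array([[1,1]]*4+[[1,0]]*6);w2=np.array([[1,1]]*6+[[1,0]]*4)
def sc(c,k): K=c[0].copy();K[0,0]*=k;K[1,1]*=k;return K,c[1],c[2]
def f(p,a=1,b=1):
    k=p[4] if len(p)>4 else 1
    return np.r_[a*((proj(sc(c1,k),cr(p[:4],L1))-U1)*w1).ravel(),b*((proj(sc(c2,k),cr(p[:4],L2))-U2)*w2).ravel()]
def show(t,r): print(t,r.x.round(4),"rms",np.sqrt((r.fun**2).mean()).round(2))
show("z",least_squares(f,[.553,-.295,-.05,0]))
show("z,f",least_squares(f,[.553,-.295,-.05,0,1]))
show("f",least_squares(lambda p:f([*p[:3],0,p[3]]),[.553,-.295,-.05,1]))
show("v1 f",least_squares(lambda p:f([*p[:3],0,p[3]],1,0),[.553,-.295,-.05,1]))
show("v2 f",least_squares(lambda p:f([*p[:3],0,p[3]],0,1),[.553,-.295,-.05,1]))
# held barrel in tool frame: rows 272..398 near-cols mid; cam->tool
m=camera_model("wrist");H=m["hand_eye"]
def held(p,k):
    K=sc((m["intrinsics"],0,0),k)[0];P=cyl([p[0]/1000,0,p[1]/1000,np.pi/2]);I=np.linalg.inv(H);q=(P@I[:3,:3].T+I[:3,3])@K.T;q=q[:,:2]/q[:,2:];return q
for k in(1,.975):
    g=lambda p:[(held(p,k)[:,1].min()-272),(held(p,k)[:,1].max()-398),.5*(np.ptp(held(p,k)[:,0])-195)]
    r=least_squares(g,[0,-5.]);print("held tool x,z mm",k,r.x.round(1),r.fun.round(1))
```

```text
z [ 0.5537 -0.2947 -0.0541 -0.0048] rms 0.69
z,f [ 0.5537 -0.2943 -0.0539 -0.0034  0.9948] rms 0.69
f [ 0.5538 -0.2934 -0.0535  0.9825] rms 0.69
v1 f [ 0.5531 -0.2947 -0.0551  1.0003] rms 0.25
v2 f [ 0.5539 -0.2926 -0.0522  0.9692] rms 0.42
held tool x,z mm 1 [-1.2 -1.3] [-0.  0. -0.]
held tool x,z mm 0.975 [-0.4 -4.3] [ 0.1 -0.1  0.1]
```

Call:
{"fn": "servo_tool", "kwargs": {
  "turn": [
    [0, 0, 0],
    [0, 0, 0],
    [0, 0, 0],
    [0, 0, 0],
    [0, 0, 0],
    [0, 0, 0],
    [0, 0, 0],
    [0, 0, 0],
    [0, 0, 0],
    [0, 0, 0],
    [0, 0, 0]
  ],
  "dp": [
    [1, 0.2, 5],
    [1, 0.2, 20],
    [1, 0.2, 45],
    [1, 0.2, 75],
    [1, 0.2, 105],
    [1, 0.2, 127],
    [1, 0.2, 140],
    [1, 0.2, 146],
    [1, 0.2, 149],
    [1, 0.2, 150],
    [1, 0.2, 150]
  ],
  "hand": [-1, -1, -1, -1, -1, -1, -1, -1, -1, -1, -1]
}}

```text
t: 9.45
position: [0.5547, -0.2674, 0.0701]
tcp_rot: [3.14, 0.0, 1.517]
ft_force: [-1.4, 0.2, -2.4]
grip_width: 0.0596
grasp_force: 43.9
```

Run:
```python
from h import *
s=get_state();print(s["t"],np.round(s["position"],4),np.round(s["tcp_rot"],4),np.round(s["ft_force"],2),np.round(s["moment"],3))
a=capture("wrist");b=capture("scene");save("w_p1.png",a)
o=np.zeros((600,800,3),np.uint8);o[:360,:480]=cv2.resize(a,(480,360));o[360:,:320]=cv2.resize(b[130:205,350:450],(320,240),interpolation=2)
o[:600,480:]=cv2.resize(a[80:430,220:406][:, :],(320,600));save("c3.png",o)
```

```text
9.45 [ 0.5547 -0.2674  0.0701] [3.1405e+00 4.0000e-04 1.5168e+00] [-1.44  0.16 -2.43] [ 0.039  0.004 -0.002]
```

View pics/c3.png

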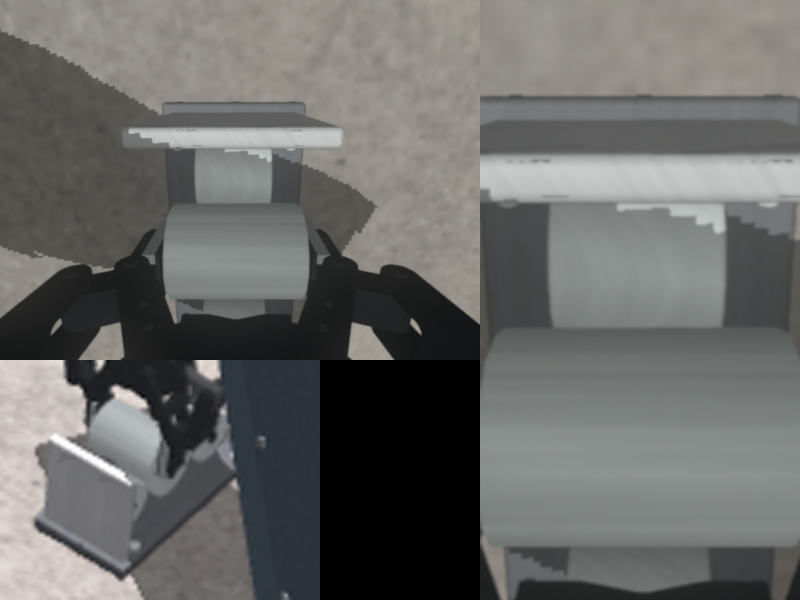

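The barrel's mid column is 314.7, but the short barrel's mid is 311.3 and the stop's is 310. That puts the cradle about 1.2 mm towards tool -y, so I'll correct by that. Checking y from the stop edges as well.

Run:
```python
from h import *
im=cv2.cvtColor(cv2.imread("pics/w_p1.png"),cv2.COLOR_BGR2GRAY).astype(float)
col=im[:,300:320].mean(1);g=np.diff(cv2.GaussianBlur(col.reshape(-1,1),(1,5),1).ravel())
print([(i,round(g[i],1)) for i in range(110,420) if abs(g[i])>4 and abs(g[i])==np.abs(g[i-2:i+3]).max()])
for r0 in (225,340,):
    row=im[r0-8:r0+8].mean(0);g2=np.diff(row);print(r0,[(i,round(g2[i],1)) for i in range(190,440) if abs(g2[i])>6 and abs(g2[i])==np.abs(g2[max(i-3,0):i+4]).max()])
s=get_state();print(s["t"],np.round(s["position"],4),np.round(s["tcp_rot"],4));c=cam("wrist",s)
for r,z,l in[(137,.012,93),(171,.095,87),(197,.095,79)]: X=onz(c,(311,r),z);print(r,X.round(4),"cradle y0",(X[1]-l/1000).round(4))
```

```text
[(135, np.float64(-15.9)), (138, np.float64(8.0)), (149, np.float64(-8.9)), (169, np.float64(19.1)), (195, np.float64(-7.9)), (198, np.float64(11.7)), (201, np.float64(-16.9)), (270, np.float64(-10.7)), (398, np.float64(-7.7))]
225 [(221, np.float64(-7.4)), (259, np.float64(24.6)), (362, np.float64(-24.5)), (402, np.float64(10.6)), (410, np.float64(6.4))]
340 [(197, np.float64(7.6)), (206, np.float64(-17.6)), (216, np.float64(37.0)), (412, np.float64(-34.5)), (422, np.float64(15.8)), (431, np.float64(-6.8)), (436, np.float64(-6.2))]
9.55 [ 0.5546 -0.2674  0.07  ] [3.1406e+00 4.0000e-04 1.5167e+00]
137 [ 0.558  -0.2016  0.012 ] cradle y0 -0.2946
171 [ 0.5582 -0.2076  0.095 ] cradle y0 -0.2946
197 [ 0.5579 -0.2145  0.095 ] cradle y0 -0.2935
```

Run:
```python
from h import *
s=get_state();c=cam("wrist",s);print(s["t"],(-c[1].T@c[2]).round(4),c[1].round(4).tolist(),np.round(s["tcp_rot"],4),np.round(s["position"],4))
R=Ro.from_euler("xyz",s["tcp_rot"]).as_matrix();print(R.round(4).tolist())
for col in (311,314.3): print(((onz(c,(col,171),.095)-s["position"])@R).round(4))
```

```text
9.55 [ 0.5597 -0.1958  0.1982] [[0.9985, -0.0543, 0.0009], [-0.0524, -0.9587, 0.2794], [-0.0144, -0.279, -0.9602]] [3.1406e+00 4.0000e-04 1.5167e+00] [ 0.5546 -0.2674  0.07  ]
[[0.0541, 0.9985, 0.001], [0.9985, -0.054, -0.0005], [-0.0004, 0.001, -1.0]]
[ 0.0599  0.0004 -0.025 ]
[ 0.0599  0.0013 -0.025 ]
```

Run:
```python
from rig import *
import numpy as np
np.set_printoptions(precision=5,suppress=True)
print(get_state()["t"],camera_model("wrist")["hand_eye"].tolist()); print(camera_model("wrist")["hand_eye"].tolist())
import h; s=get_state(); print(np.linalg.inv(np.eye(4)), h.cam("wrist",s)[2])
```

```text
9.55 [[-0.00026862203711113317, -0.9602871567342964, -0.2790134485170237, 0.07171219726734157], [0.9999999487794259, -0.0002094000641877233, -0.00024205941130180474, 0.0013362940433861992], [0.0001740211098110771, -0.2790134992482869, 0.9602871637973088, -0.12819184523852312], [0.0, 0.0, 0.0, 1.0]]
[[-0.00026862203711113317, -0.9602871567342964, -0.2790134485170237, 0.07171219726734157], [0.9999999487794259, -0.0002094000641877233, -0.00024205941130180474, 0.0013362940433861992], [0.0001740211098110771, -0.2790134992482869, 0.9602871637973088, -0.12819184523852312], [0.0, 0.0, 0.0, 1.0]]
[[1. 0. 0. 0.]
 [0. 1. 0. 0.]
 [0. 0. 1. 0.]
 [0. 0. 0. 1.]] [-0.56965 -0.21379  0.14369]
```

The relative image measurement (barrel mid 314.5 against short barrel mid 311) gives -1.3 mm in tool y. The stop edges give about +1.4 mm in tool x. I'm applying both, then lowering slowly.

Call:
{"fn": "servo_tool", "kwargs": {
  "turn": [
    [0, 0, 0],
    [0, 0, 0],
    [0, 0, 0],
    [0, 0, 0],
    [0, 0, 0],
    [0, 0, 0],
    [0, 0, 0]
  ],
  "dp": [
    [0.7, -0.7, 0],
    [1.4, -1.3, 0],
    [1.4, -1.3, 1],
    [1.4, -1.3, 2],
    [1.4, -1.3, 3],
    [1.4, -1.3, 3.5],
    [1.4, -1.3, 3.5]
  ],
  "hand": [-1, -1, -1, -1, -1, -1, -1]
}}

```text
t: 10.25
position: [0.553, -0.2659, 0.0659]
tcp_rot: [3.141, 0.0, 1.517]
ft_force: [-0.3, -1.0, -0.7]
grip_width: 0.0592
grasp_force: 44.3
```

```bash
cat > meas.py <<'E'
from h import *
import sys
s=get_state();print(s["t"],np.round(s["position"],4),np.round(s["tcp_rot"],4),np.round(s["ft_force"],2),np.round(s["moment"],3))
a=capture("wrist");save(sys.argv[1]+".png",a);im=cv2.cvtColor(a,cv2.COLOR_RGB2GRAY).astype(float)
col=im[:,300:320].mean(1);g=np.diff(cv2.GaussianBlur(col.reshape(-1,1),(1,5),1).ravel())
print([(i,round(g[i],1)) for i in range(80,420) if abs(g[i])>4 and abs(g[i])==np.abs(g[i-2:i+3]).max()])
for r0 in map(int,sys.argv[2:]):
    g2=np.diff(im[r0-8:r0+8].mean(0));print(r0,[(i,round(g2[i],1)) for i in range(190,440) if abs(g2[i])>6 and abs(g2[i])==np.abs(g2[max(i-3,0):i+4]).max()])
E
python3 meas.py w_p2 225 340
```

```text
10.25 [ 0.553  -0.2659  0.0659] [3.1415e+00 2.0000e-04 1.5167e+00] [-0.25 -0.96 -0.75] [-0.307  0.047 -0.066]
[(138, np.float64(-19.2)), (142, np.float64(8.7)), (153, np.float64(-8.5)), (177, np.float64(19.0)), (205, np.float64(-14.4)), (270, np.float64(-11.5)), (398, np.float64(-9.3))]
225 [(222, np.float64(-9.5)), (262, np.float64(23.4)), (368, np.float64(-28.3)), (407, np.float64(9.4))]
340 [(197, np.float64(7.2)), (206, np.float64(-17.4)), (216, np.float64(36.7)), (412, np.float64(-34.9)), (422, np.float64(15.9)), (431, np.float64(-7.1)), (437, np.float64(-6.2))]
```

Call:
{"fn": "servo_tool", "kwargs": {
  "turn": [
    [0, 0, 0],
    [0, 0, 0],
    [0, 0, 0],
    [0, 0, 0]
  ],
  "dp": [
    [-0.6, 0.2, -0.5],
    [-1, 0.3, 0],
    [-1, 0.3, 0.5],
    [-1, 0.3, 0.5]
  ],
  "hand": [-1, -1, -1, -1]
}}

```text
t: 10.7
position: [0.5532, -0.2668, 0.0653]
tcp_rot: [-3.142, 0.0, 1.517]
ft_force: [0.2, -0.9, -1.9]
grip_width: 0.0595
grasp_force: 44.1
```

```bash
python3 meas.py w_p3 225 340
```

```text
10.7 [ 0.5532 -0.2668  0.0653] [-3.1416  0.      1.5168] [ 0.22 -0.9  -1.9 ] [-0.145  0.04   0.022]
[(136, np.float64(-18.3)), (140, np.float64(8.6)), (151, np.float64(-8.5)), (174, np.float64(18.2)), (202, np.float64(-13.2)), (270, np.float64(-11.3)), (398, np.float64(-9.2))]
225 [(221, np.float64(-8.6)), (261, np.float64(23.5)), (367, np.float64(-24.8)), (407, np.float64(11.4))]
340 [(197, np.float64(7.1)), (206, np.float64(-17.6)), (216, np.float64(37.0)), (412, np.float64(-34.8)), (422, np.float64(16.1)), (431, np.float64(-6.8)), (436, np.float64(-6.1))]
```

Call:
{"fn": "servo_tool", "kwargs": {
  "turn": [
    [0, 0, 0],
    [0, 0, 0],
    [0, 0, 0]
  ],
  "dp": [
    [-0.3, 0, 0.4],
    [-0.3, 0, 0.8],
    [-0.3, 0, 0.8]
  ],
  "hand": [-1, -1, -1]
}}

```text
t: 11.05
position: [0.5533, -0.2672, 0.0649]
tcp_rot: [3.141, 0.0, 1.517]
ft_force: [-1.9, -0.1, 5.6]
grip_width: 0.0593
grasp_force: 44.8
```

```bash
python3 meas.py w_p4 225
```

```text
11.05 [ 0.5533 -0.2672  0.0649] [3.1412e+00 3.0000e-04 1.5167e+00] [-1.94 -0.09  5.64] [-0.     0.385  0.016]
[(135, np.float64(-17.4)), (139, np.float64(8.2)), (150, np.float64(-9.2)), (172, np.float64(19.0)), (200, np.float64(-11.2)), (205, np.float64(-4.2)), (270, np.float64(-11.1)), (398, np.float64(-9.2))]
225 [(221, np.float64(-8.6)), (261, np.float64(22.9)), (367, np.float64(-24.9)), (407, np.float64(11.0)), (415, np.float64(6.6))]
```

The barrel is seated: 7.7 N is transferred to the cradle and the side force is about zero. I'm releasing gently and rising.

Call:
{"fn": "servo_tool", "kwargs": {
  "turn": [
    [0, 0, 0],
    [0, 0, 0],
    [0, 0, 0],
    [0, 0, 0],
    [0, 0, 0],
    [0, 0, 0],
    [0, 0, 0],
    [0, 0, 0],
    [0, 0, 0]
  ],
  "dp": [
    [0, 0, -0.4],
    [0, 0, -0.4],
    [0, 0, -0.4],
    [0, 0, -0.4],
    [0, 0, -0.4],
    [0, 0, -0.4],
    [0, 0, -0.4],
    [0, 0, -0.4],
    [0, 0, -0.4]
  ],
  "hand": [-1, 0.3, 0.42, 0.48, 0.55, 0.7, 1, 1, 1],
  "newtons": 20
}}

```text
t: 12.0
position: [0.5532, -0.267, 0.0649]
tcp_rot: [3.142, -0.0, 1.517]
ft_force: [-0.1, -0.1, -0.5]
grip_width: 0.0854
grasp_force: 0.0
```

Call:
{"fn": "servo_tool", "kwargs": {
  "turn": [
    [0, 0, 0],
    [0, 0, 0],
    [0, 0, 0],
    [0, 0, 0],
    [0, 0, 0],
    [0, 0, 0],
    [0, 0, 0],
    [0, 0, 0],
    [0, 0, 0]
  ],
  "dp": [
    [0, 0, -5],
    [0, 0, -20],
    [0, 0, -45],
    [0, 0, -80],
    [0, 0, -115],
    [0, 0, -145],
    [0, 0, -155],
    [0, 0, -155],
    [0, 0, -155]
  ],
  "hand": [1, 1, 1, 1, 1, 1, 1, 1, 1]
}}

```text
t: 12.9
position: [0.5529, -0.2669, 0.2189]
tcp_rot: [-3.141, -0.0, 1.517]
ft_force: [-1.0, 0.7, -0.3]
grip_width: 0.0854
grasp_force: 0.0
```

Run:
```python
from h import *
s=get_state();print(s["t"],np.round(s["position"],4),np.round(s["tcp_rot"],4))
im=capture("wrist");save("w_r1.png",im);np.save("w_r1.npy",np.r_[s["position"],s["tcp_rot"]])
b=capture("scene");o=np.zeros((480,800,3),np.uint8);o[:,:480]=cv2.resize(im[60:460,120:520],(480,480));o[:320,480:]=cv2.resize(b[120:220,350:450],(320,320),interpolation=2);save("c4.png",o)
```

```text
12.9 [ 0.5529 -0.2669  0.2189] [-3.1406e+00 -4.0000e-04  1.5168e+00]
```

View pics/c4.png

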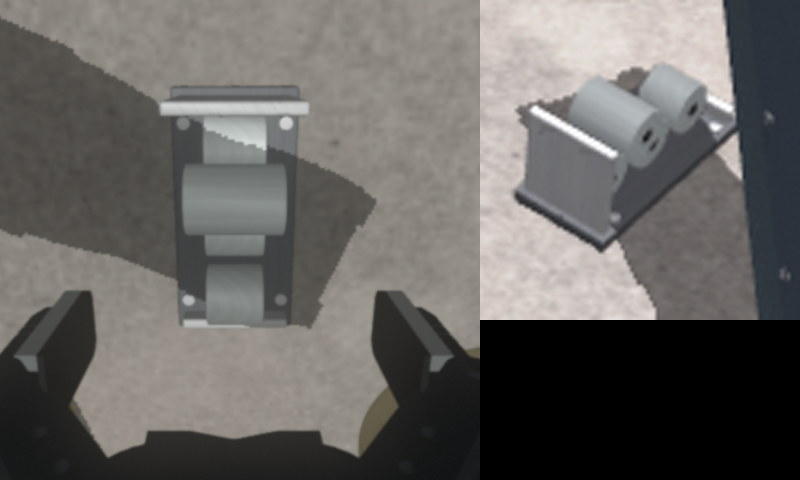

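The first barrel lies in the gap next to the stop, clear of the stop and in line: its mid column is 234 and the short barrels' are 235. Next is the second barrel.

Call:
{"fn": "servo_tool", "kwargs": {
  "turn": [
    [0, 0, 0.4],
    [0, 0, 0.4],
    [0, 0, 0.4],
    [0, 0, 0.4],
    [0, 0, 0.4],
    [0, 0, 0.4],
    [0, 0, 0.4],
    [0, 0, 0.4],
    [0, 0, 0.4],
    [0, 0, 0.4],
    [0, 0, 0.4],
    [0, 0, 0.4],
    [0, 0, 0.4],
    [0, 0, 0.4],
    [0, 0, 0.4],
    [0, 0, 0.4],
    [0, 0, 0.4],
    [0, 0, 0.4]
  ],
  "dp": [
    [601, -67.5, 0],
    [601, -67.5, 0],
    [601, -67.5, 0],
    [601, -67.5, 0],
    [601, -67.5, 0],
    [601, -67.5, 0],
    [601, -67.5, 0],
    [601, -67.5, 0],
    [601, -67.5, 0],
    [601, -67.5, 0],
    [601, -67.5, 0],
    [601, -67.5, 0],
    [601, -67.5, 0],
    [601, -67.5, 20],
    [601, -67.5, 45],
    [601, -67.5, 70],
    [601, -67.5, 70],
    [601, -67.5, 70]
  ],
  "hand": [1, 1, 1, 1, 1, 1, 1, 1, 1, 1, 1, 1, 1, 1, 1, 1, 1, 1]
}}

```text
t: 14.8
position: [0.5179, 0.3362, 0.1498]
tcp_rot: [-3.141, 0.001, 1.117]
ft_force: [-0.4, 0.6, 0.6]
grip_width: 0.0852
grasp_force: 0.0
```

```bash
python3 look.py w_f1 .519 .338 .032 -.454
python3 - <<'E'
from h import *
V=[]
for n in("top","scene"):
    capture(n)
    for b in spotter.outline_of("barrel_0_center",n):
        C=cam(n);uv=proj(C,[[.519,.338,.032]])[0];bb=b["bbox"]
        if bb[0]<uv[0]<bb[2] and bb[1]<uv[1]<bb[3]: print(n,b["p"],fit([(C,b["mask"])],[.519,.338,.032,-.454],.032));break
E
```

```text
14.8 [0.5179 0.3362 0.1498] [-3.1409e+00  1.2000e-03  1.1166e+00]
[439. 232. 547. 333.] 0.88
```

My picture views are used up, so I'll work numerically from here. I'm segmenting the far barrel, which the network missed, with GrabCut around its predicted place.

```bash
cat > gc.py <<'E'
from h import *
import sys
q=[float(a) for a in sys.argv[2:6]]
s=get_state();im=capture("wrist");save(sys.argv[1]+".png",im);np.save(sys.argv[1]+".npy",np.r_[s["position"],s["tcp_rot"]])
print(s["t"],np.round(s["position"],4),np.round(s["tcp_rot"],4));c=cam("wrist",s)
print([(np.round(b["bbox"]).tolist(),round(b["p"],2)) for b in spotter.outline_of("barrel_1_center","wrist")])
m0=(sil(c,q,im.shape)>.5).astype(np.uint8);k=np.ones((3,3),np.uint8)
G=np.full(m0.shape,0,np.uint8);G[cv2.dilate(m0,k,iterations=14)>0]=2;G[m0>0]=3;G[cv2.erode(m0,k,iterations=10)>0]=1
cv2.grabCut(cv2.cvtColor(im,cv2.COLOR_RGB2BGR),G,None,np.zeros((1,65)),np.zeros((1,65)),6,cv2.GC_INIT_WITH_MASK)
m=((G==1)|(G==3)).astype(np.uint8)
m[(im[...,0].astype(int)-im[...,2])>35]=0   # drop wood
m=cv2.morphologyEx(m,cv2.MORPH_OPEN,np.ones((9,9)));
n,l,st,ce=cv2.connectedComponentsWithStats(m);i=1+st[1:,4].argmax();m=(l==i).astype(np.uint8)
print("pred px",proj(c,[q[:3]])[0].round(),"mask",st[i],ce[i].round(1),cv2.minAreaRect(cv2.findNonZero(m)),"rgb",im[m>0].mean(0).round(),im[m>0].std(0).round())
print("z=.032",fit([(c,m)],q,.032),"free",fit([(c,m)],q))
E
python3 gc.py w_f2 .519 .338 .032 -.454
```

```text
15.1 [0.5186 0.3369 0.1508] [ 3.1409e+00 -1.1000e-03  1.1167e+00]
[([262.0, 198.0, 361.0, 268.0], 0.96), ([385.0, 42.0, 505.0, 162.0], 0.82)]
pred px [313. 237.] mask [ 262  195   99   70 6457] [310.9 231.2] ((311.0, 229.5), (69.0, 98.0), 90.0) rgb [125. 130. 127.] [25. 26. 26.]
z=.032 (array([ 0.51980071,  0.3416485 ,  0.032     , -0.46696965]), np.float64(0.016422734521181783)) free (array([ 0.51884158,  0.33996657,  0.0250902 , -0.47668941]), np.float64(0.0029927078759093353))
```

Call:
{"fn": "servo_tool", "kwargs": {
  "turn": [
    [0, 0, 0.01],
    [0, 0, 0.01],
    [0, 0, 0.01],
    [0, 0, 0.01]
  ],
  "dp": [
    [3, -1, 20],
    [3, -1, 40],
    [3, -1, 40],
    [3, -1, 40]
  ],
  "hand": [1, 1, 1, 1]
}}

```text
t: 15.6
position: [0.5186, 0.3398, 0.1104]
tcp_rot: [-3.141, 0.0, 1.107]
ft_force: [-0.1, -0.2, 0.4]
grip_width: 0.0858
grasp_force: 0.0
```

```bash
python3 gc.py w_f3 .519 .340 .032 -.465
python3 - <<'E'
import cv2,numpy as np
im=cv2.cvtColor(cv2.imread("pics/w_f3.png"),cv2.COLOR_BGR2GRAY).astype(float)
for r0 in(235,250,265,280): 
    g=np.diff(cv2.GaussianBlur(im[r0-4:r0+4].mean(0).reshape(1,-1),(5,1),1).ravel());print(r0,[(i,round(g[i],1)) for i in range(215,420) if abs(g[i])>6 and abs(g[i])==np.abs(g[i-3:i+4]).max()])
E
```

```text
15.6 [0.5186 0.3398 0.1104] [-3.1414e+00  3.0000e-04  1.1069e+00]
[([254.0, 214.0, 372.0, 296.0], 0.77), ([401.0, 29.0, 541.0, 174.0], 0.73)]
pred px [313. 258.] mask [ 254  210  119   85 9139] [312.7 254.7] ((312.9747314453125, 252.33914184570312), (118.62039184570312, 83.30592346191406), 1.080924153327942) rgb [121. 125. 123.] [19. 20. 20.]
z=.032 (array([ 0.51957763,  0.3416808 ,  0.032     , -0.47805901]), np.float64(0.01474270889394908)) free (array([ 0.51883196,  0.34038094,  0.02723723, -0.48382775]), np.float64(0.004468209552680802))
235 [(216, np.float64(-6.1)), (227, np.float64(7.8)), (254, np.float64(23.7)), (279, np.float64(-14.0)), (371, np.float64(-7.5))]
250 [(216, np.float64(-13.0)), (254, np.float64(19.6)), (259, np.float64(7.5)), (271, np.float64(-13.2)), (371, np.float64(-10.9))]
265 [(217, np.float64(-14.5)), (254, np.float64(12.4)), (371, np.float64(-15.1))]
280 [(254, np.float64(-6.9)), (370, np.float64(-12.1))]
```

The barrel ends are vertical at columns 254.5 and 371.5, so it is square to the pads. The rgb is neutral grey, which is bare aluminium. I'm gripping it.

Call:
{"fn": "servo_tool", "kwargs": {
  "turn": [
    [0, 0, 0.004],
    [0, 0, 0.004],
    [0, 0, 0.004],
    [0, 0, 0.004],
    [0, 0, 0.004],
    [0, 0, 0.004],
    [0, 0, 0.004],
    [0, 0, 0.004],
    [0, 0, 0.004],
    [0, 0, 0.004],
    [0, 0, 0.004],
    [0, 0, 0.004],
    [0, 0, 0.004],
    [0, 0, 0.004]
  ],
  "dp": [
    [0.8, -0.3, 25],
    [0.8, -0.3, 50],
    [0.8, -0.3, 70],
    [0.8, -0.3, 80],
    [0.8, -0.3, 83],
    [0.8, -0.3, 83],
    [0.8, -0.3, 83],
    [0.8, -0.3, 83],
    [0.8, -0.3, 83],
    [0.8, -0.3, 83],
    [0.8, -0.3, 83],
    [0.8, -0.3, 83],
    [0.8, -0.3, 83],
    [0.8, -0.3, 83]
  ],
  "hand": [1, 1, 1, 1, 1, 1, 0.6, 0.5, 0.4, 0.3, 0, -1, -1, -1],
  "newtons": 40
}}

```text
t: 17.1
position: [0.519, 0.3411, 0.0278]
tcp_rot: [3.141, -0.001, 1.103]
ft_force: [-2.6, -0.8, 8.0]
grip_width: 0.0592
grasp_force: 41.5
```

Call:
{"fn": "servo_tool", "kwargs": {
  "turn": [
    [0, 0, 0],
    [0, 0, 0],
    [0, 0, 0],
    [0, 0, 0],
    [0, 0, 0],
    [0, 0, 0],
    [0, 0, 0],
    [0, 0, 0],
    [0, 0, 0]
  ],
  "dp": [
    [0, 0, -4],
    [0, 0, -14],
    [0, 0, -34],
    [0, 0, -64],
    [0, 0, -100],
    [0, 0, -140],
    [0, 0, -170],
    [0, 0, -190],
    [0, 0, -192]
  ],
  "hand": [-1, -1, -1, -1, -1, -1, -1, -1, -1]
}}

```text
t: 18.0
position: [0.5196, 0.3412, 0.2222]
tcp_rot: [3.139, -0.004, 1.103]
ft_force: [0.7, 0.1, -2.5]
grip_width: 0.0598
grasp_force: 43.9
```

```bash
python3 meas.py w_f4 340 | cat
```

```text
18.0 [0.5196 0.3412 0.2222] [ 3.1393 -0.0039  1.1027] [ 0.68  0.15 -2.47] [-0.006 -0.06   0.063]
[(174, np.float64(16.9)), (177, np.float64(-18.8)), (185, np.float64(-5.8)), (196, np.float64(-5.9)), (202, np.float64(4.9)), (241, np.float64(-4.8)), (398, np.float64(-9.5))]
340 [(197, np.float64(6.2)), (206, np.float64(-14.1)), (216, np.float64(31.1)), (412, np.float64(-34.4)), (422, np.float64(13.8))]
```

The grasp matches the first one (columns 216–412, lower row 398). I'm carrying it over the open gap at height.

Call:
{"fn": "servo_tool", "kwargs": {
  "turn": [
    [0, 0, 0],
    [0, 0, -0.02],
    [0, 0, -0.05],
    [0, 0, -0.08],
    [0, 0, -0.11],
    [0, 0, -0.14],
    [0, 0, -0.17],
    [0, 0, -0.2],
    [0, 0, -0.23],
    [0, 0, -0.26],
    [0, 0, -0.29],
    [0, 0, -0.32],
    [0, 0, -0.35],
    [0, 0, -0.37],
    [0, 0, -0.39],
    [0, 0, -0.405],
    [0, 0, -0.414],
    [0, 0, -0.414],
    [0, 0, -0.414],
    [0, 0, -0.414]
  ],
  "dp": [
    [-9, 5, 0],
    [-30, 17, 0],
    [-65, 37, 0],
    [-104, 59, 0],
    [-143, 81, 0],
    [-182, 103, 0],
    [-221, 125, 0],
    [-260, 147, 0],
    [-299, 169, 0],
    [-338, 191, 0],
    [-377, 213, 0],
    [-416, 235, 0],
    [-455, 257, 0],
    [-494, 279, 0],
    [-528, 298, 0],
    [-553, 312, 0],
    [-568, 321, 0],
    [-577, 326, 0],
    [-577, 326, 0],
    [-577, 326, 0]
  ],
  "hand": [-1, -1, -1, -1, -1, -1, -1, -1, -1, -1, -1, -1, -1, -1, -1, -1, -1, -1, -1, -1]
}}

```text
t: 20.05
position: [0.549, -0.3206, 0.2184]
tcp_rot: [-3.141, -0.001, 1.517]
ft_force: [0.3, 0.4, -2.2]
grip_width: 0.0593
grasp_force: 43.8
```

```bash
python3 meas.py w_g1 170 215 340
```

```text
20.05 [ 0.549  -0.3206  0.2184] [-3.1407e+00 -7.0000e-04  1.5167e+00] [ 0.29  0.41 -2.16] [-0.016 -0.038 -0.002]
[(81, np.float64(21.4)), (98, np.float64(4.5)), (117, np.float64(-23.0)), (125, np.float64(4.3)), (169, np.float64(-11.2)), (182, np.float64(12.0)), (209, np.float64(-12.2)), (221, np.float64(7.8)), (270, np.float64(-10.0)), (398, np.float64(9.4))]
170 [(263, np.float64(-8.7)), (271, np.float64(17.9)), (361, np.float64(-27.6)), (369, np.float64(17.9))]
215 [(265, np.float64(-10.7)), (367, np.float64(9.3))]
340 [(197, np.float64(6.6)), (206, np.float64(-15.9)), (216, np.float64(34.5)), (412, np.float64(-37.3)), (422, np.float64(14.8)), (431, np.float64(-6.6))]
```

Call:
{"fn": "servo_tool", "kwargs": {
  "turn": [
    [0, 0, 0],
    [0, 0, 0],
    [0, 0, 0],
    [0, 0, 0],
    [0, 0, 0],
    [0, 0, 0],
    [0, 0, 0],
    [0, 0, 0]
  ],
  "dp": [
    [-0.5, 1, 6],
    [-0.5, 1, 24],
    [-0.5, 1, 50],
    [-0.5, 1, 76],
    [-0.5, 1, 96],
    [-0.5, 1, 106],
    [-0.5, 1, 110],
    [-0.5, 1, 110]
  ],
  "hand": [-1, -1, -1, -1, -1, -1, -1, -1]
}}

```text
t: 20.9
position: [0.5505, -0.3217, 0.1091]
tcp_rot: [3.141, 0.0, 1.517]
ft_force: [0.4, 0.7, -1.8]
grip_width: 0.0595
grasp_force: 43.9
```

```bash
python3 meas.py w_g2 150 200 225 340
```

```text
20.9 [ 0.5505 -0.3217  0.1091] [3.1414e+00 1.0000e-04 1.5171e+00] [ 0.42  0.72 -1.84] [ 0.045 -0.042 -0.005]
[(111, np.float64(-27.8)), (190, np.float64(-12.4)), (195, np.float64(-9.4)), (216, np.float64(10.5)), (251, np.float64(-11.8)), (264, np.float64(6.9)), (398, np.float64(8.4))]
150 [(234, np.float64(44.6)), (393, np.float64(-25.6))]
200 [(237, np.float64(7.4)), (311, np.float64(7.6)), (347, np.float64(6.8)), (357, np.float64(6.6)), (388, np.float64(-17.2))]
225 [(239, np.float64(-9.4)), (273, np.float64(23.8)), (355, np.float64(-23.3)), (389, np.float64(8.7))]
340 [(197, np.float64(6.6)), (206, np.float64(-15.9)), (216, np.float64(34.3)), (412, np.float64(-37.1)), (422, np.float64(14.8)), (431, np.float64(-6.1))]
```

The middle short barrel's mid is 314.5, the plate's 314.5, the first long barrel's 314.0 and the held barrel's 314.5, so all are in line. I'm doing the final descent to 15 mm above seat height.

Call:
{"fn": "servo_tool", "kwargs": {
  "turn": [
    [0, 0, 0],
    [0, 0, 0],
    [0, 0, 0],
    [0, 0, 0],
    [0, 0, 0],
    [0, 0, 0]
  ],
  "dp": [
    [0.2, 0, 6],
    [0.4, 0, 16],
    [0.4, 0, 24],
    [0.4, 0, 28],
    [0.4, 0, 29],
    [0.4, 0, 29]
  ],
  "hand": [-1, -1, -1, -1, -1, -1]
}}

```text
t: 21.55
position: [0.5503, -0.3215, 0.0798]
tcp_rot: [-3.141, -0.0, 1.517]
ft_force: [0.4, -0.5, -2.0]
grip_width: 0.0598
grasp_force: 43.9
```

```bash
python3 meas.py w_g3 130 200 245 340
```

```text
21.55 [ 0.5503 -0.3215  0.0798] [-3.1413e+00 -1.0000e-04  1.5168e+00] [ 0.36 -0.49 -1.97] [ 0.022 -0.048 -0.054]
[(109, np.float64(-26.8)), (113, np.float64(7.0)), (200, np.float64(-12.1)), (206, np.float64(-9.8)), (235, np.float64(9.8)), (270, np.float64(-7.5)), (398, np.float64(-7.8)), (402, np.float64(6.2)), (407, np.float64(7.0))]
130 [(217, np.float64(22.2)), (410, np.float64(-10.9))]
200 [(218, np.float64(13.0)), (284, np.float64(8.4)), (297, np.float64(11.7)), (310, np.float64(10.6)), (410, np.float64(-26.6))]
245 [(229, np.float64(-7.8)), (266, np.float64(22.8)), (362, np.float64(-23.2)), (399, np.float64(8.7))]
340 [(197, np.float64(6.5)), (206, np.float64(-15.6)), (216, np.float64(34.1)), (412, np.float64(-36.1)), (422, np.float64(14.1)), (431, np.float64(-6.2))]
```

The held barrel is in line, 14.9 mm above seat height, with only its own weight on the wrist. Handing in.

```bash
python3 -c "
from rig import ctrl
print(ctrl.close_job())"
```

```text
the job is handed in; nothing more can be done
None
```

The first barrel lies released and centred in the gap by the tall stop, and the second is held in line about 15 mm above the open gap, touching only the gripper; the arm passed high over the accent, bottle and weight, though I took no final picture of them, and the job is handed in at about 22 s.

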